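# Lay out the hallway cabinet for the morning

### The job

Get the hallway cabinet ready for the morning. Lay the spectacle case in front of the stacked trays (on the robot's side), centred on them and parallel to their front, leaving about 8 cm between, and lay the car key flat, buttons up or down, lengthwise on the middle of the case's lid; stand the pot upright in the middle of the wooden coaster, and lay the earbud case flat midway between the coaster and the key bowl, on the line between their centres. Leave everything else where it is.

Things in the scene. Friction and masses are not known exactly. Their poses are not given: they have to be found in the camera images.
- glasses_center (a point): Hard brown spectacle case, a flat-topped box with rounded edges, 160 long (its x) x 58 wide (its y) x 36 mm high (z); lies flat on the cabinet top. Point: its centre, 18 mm above its underside. 160 g. The cabinet top is at world z = 0.
- key_center (a point): Chrome car key fob, a flat rounded bar 66 long (its x) x 34 wide (its y) x 14 mm thick (z), with three small black buttons in a row on its upper face and a small loop at its +x end. Point: the centre of the bar, 7 mm above its underside. 70 g.
- earbuds_center (a point): Black silicone earbud case, a rounded box 62 long (its x) x 46 wide (its y) x 26 mm high (z), lying flat. Point: its centre, 13 mm above its underside. 60 g.
- pot_center (a point): Small white ceramic pot, round, 56 mm across at the foot, 60 mm at the rim, 64 mm high, upright (z up), with dark soil flush with its rim and a low green succulent that rises about 12 mm above it (soft, only for show). Point: on its axis, 32 mm above its foot. 220 g.
- coaster: Round wooden coaster 100 mm across and 8 mm thick, fixed to the cabinet top; origin at the centre of its underside (z = 0).
- bowl: Round teal glazed key bowl, 140 mm across the rim and 45 mm high, a few spare keys in it, fixed in place; origin at the centre of its underside. It stands 250 mm from the coaster, centre to centre; which of the two is the left one changes.
- trays: Stack of three grey plastic trays, fixed, 180 deep (its x) x 250 wide (its y) x 118 mm high in all; origin at the centre of its underside. Its front is the 250 mm wide face 90 mm from the origin on its -x side, towards the robot.
- matches: Bystander, to be left alone: matchbox of bare cardboard lying loose, 48 x 30 x 13 mm high; origin at the centre of its underside.
- tin: Bystander, to be left alone: small round aluminium tin lying loose, 32 mm across and 14 mm high; origin at the centre of its underside.
- tape: Bystander, to be left alone: grey pocket tape measure lying loose, 66 x 62 x 34 mm high; origin at the centre of its underside.

How it is judged:
By the outcome, as a careful person would: the job done as asked, in the order asked, and still so for the second after the job is handed in, with the robot touching nothing.
It also fails if it takes over 112 s, if anything falls off the work surface, if the arm or the gripper's body presses on something with over 40 N, if the wrist force passes 120 N, or if a joint passes its speed limit or range.

### The arm

A 6-joint arm with a two-finger parallel gripper is mounted at the origin on the work surface. World frame = base frame: x ahead of the robot, y to its left, z up, the work surface at z = 0. Lengths are in m, angles in rad, forces in N, time in s.
With the tool pointing down it reaches from about 0.35 to 0.95 m from the base axis. Payload 17.4 kg.
Tool frame: the origin (TCP) lies on the centre line of the jaws, within the pads' length; the fingertips stand 25 mm ahead of it and the grasp point (between the pads) lies 6 mm ahead of it; z points along the fingers, y is the line along which they close (so a half turn about z gives the same grasp; the last joint's range is limited). The gripper opens to 93 mm and grips with 3 to 60 N. Pads are 15 mm wide; open, the fingers measure 128 mm over their backs; the gripper's body (75 mm by 188 mm) begins 65 mm behind the grasp point.
Start: joints at [1.261, 0.116, 1.442, -0, 1.584, -0.038], TCP at [0.181, 0.65, 0.244] pointing down, gripper open.
Joint ranges: [-2.83, 2.83], [-0.83, 2.19], [0.07, 2.5], [-1.14, 4.28], [0.01, 3], [-2.97, 2.97]. Speed limits (rad/s): [1.89, 1.89, 2.22, 3.14, 3.14, 3.14].

### API

Orientations are given as a rotation vector (axis times angle).
In Python, from bench import ctrl, command_gripper, inverse_kinematics, telemetry, viewer, job gives the robot as it stands. The module is installed in compiled form; this text tells all that it offers. Calls block until the motion is done:
- ctrl.move_to(position, orientation): joint-space move of the TCP to a pose.
- ctrl.movel(position, attitude=None, rate=0.15): straight line of the TCP; attitude=None keeps the orientation; rate is the mean speed in m/s.
- ctrl.move_j(angles): joint-space move.
- command_gripper(opening): finger opening in m; the grip force is fixed at half the most; returns when the fingers have stopped.
- ctrl.dwell(seconds).
- inverse_kinematics(position, orientation): joint angles nearest the present ones, or None.
- telemetry.get_state(): the state.
- viewer.snapshot(name): name is "scene" or "top"; returns a dict with "pixels" (400x640x3 uint8, red, green, blue), "z_map" (400x640 float32, m along the optical axis (not along the pixel's ray), 0 where there is no reading), "camera_matrix" (3x3 intrinsics, pixels), "extrinsics" (4x4, takes a point from world to camera coordinates). Camera axes: x right, y down, z forward; pixel columns grow to the right and rows downward; lengths in m; the calibration is good to about 2 mm. A picture is of the moment at which its call begins.
A pose or a line that the arm cannot do raises ctrl.PlanningError and nothing moves.
- job.job_done(): hands the job in; it is judged then, once.
The state is a dict: "time": time; "q": joint angles; "qvel": joint speeds; "joint_efforts": joint torques, N m; "position": TCP position; "ee_rot": TCP orientation; "wrist_force": force on the tool from outside, world axes, zero at the start; "moment": the same for the moment, N m; "grip_width": finger opening in m; "grip_force": force on a finger pad.
Only numpy, scipy, OpenCV 4.12 (cv2) and the standard library are available. Lean on these libraries where they do the work, as an engineer would, in place of code of your own. Each camera call takes 0.05 s, during which the arm holds its last target. There are 200 camera calls.

## Working session

There is one attempt and no reset: what is moved stays moved. The work goes in short steps, each a Python script; the robot and the scene stay as the last script left them, time stands still between calls to the robot, and variables do not carry over. Pictures are saved under pics/ and viewed, at most 14 in all, crops included, and the job is handed in when it is done.

```bash
mkdir -p pics; python3 - <<'E'
from bench import viewer,telemetry
import cv2,numpy as np
for n in("scene","top"):
    s=viewer.snapshot(n); np.savez(f"{n}0.npz",**s)
    cv2.imwrite(f"pics/{n}0.png",s["pixels"][:,:,::-1])
    E=s["extrinsics"]; print(n,s["camera_matrix"].round(1).tolist(),(-E[:3,:3].T@E[:3,3]).round(3),E[:3,:3].round(3).tolist(),(s["z_map"]>0).mean())
print(telemetry.get_state())
E
```

```text
scene [[442.0, 0.0, 325.2], [0.0, 442.0, 198.8], [0.0, 0.0, 1.0]] [1.386 0.574 0.92 ] [[-0.62, 0.784, 0.007], [0.488, 0.393, -0.78], [-0.614, -0.48, -0.626]] 0.96122265625
top [[433.5, 0.0, 314.3], [0.0, 433.5, 198.5], [0.0, 0.0, 1.0]] [ 0.466 -0.077  1.069] [[0.028, -1.0, -0.008], [-0.996, -0.027, -0.09], [0.09, 0.01, -0.996]] 0.99594921875
{'time': 0.1, 'q': array([ 1.26120313e+00,  1.16450909e-01,  1.44220788e+00, -1.67685089e-05,
        1.58399373e+00, -3.78038362e-02]), 'qvel': array([ 1.05495443e-03,  3.52980505e-04, -2.39526663e-03, -2.30955253e-06,
       -3.26163255e-03, -2.49300275e-04]), 'joint_efforts': array([ 2.67633164e-03, -7.22900677e+01, -6.23868084e+01,  7.82346376e-02,
        2.26622878e-02, -5.59587193e-05]), 'position': array([0.1811748 , 0.6500669 , 0.24296445]), 'ee_rot': array([-4.25590598e-01, -3.11246321e+00,  1.64423766e-03]), 'wrist_force': array([-0.14112304,  0.23723542,  0.1193684 ]), 'moment': array([-0.04861597, -0.01114496,  0.02548987]), 'grip_force': 0.0, 'grip_width': 0.09290608268780155}
```

View pics/top0.png

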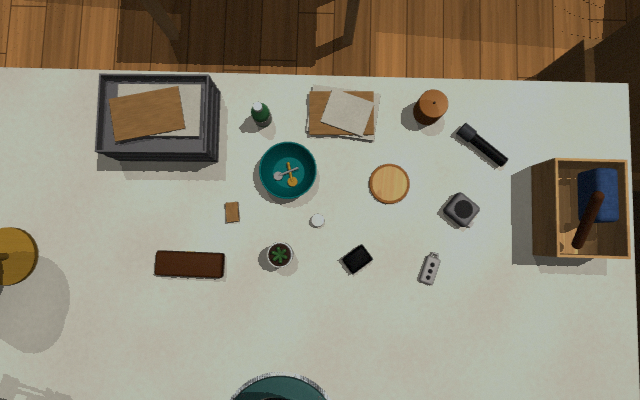

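View pics/scene0.png

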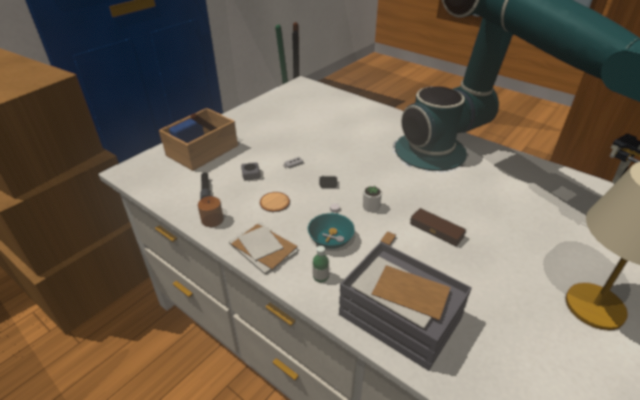

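The top view shows the spectacle case at (190,264), key (430,268), earbuds (357,259), pot (280,255), coaster (390,184), bowl (288,170) and trays (158,118). The matches (232,212), tin (317,220) and tape (461,209) are the bystanders. The scene view shows everything upright, with no clutter at the targets.

```bash
cat > vis.py <<'E'
import numpy as np,cv2
def cloud(s):
    K,E=s["camera_matrix"],s["extrinsics"];z=s["z_map"]
    v,u=np.mgrid[:400,:640]
    c=np.stack([(u-K[0,2])/K[0,0]*z,(v-K[1,2])/K[1,1]*z,z],-1)
    return (c-E[:3,3])@E[:3,:3]
def onplane(s,uv,h):
    K,E=s["camera_matrix"],s["extrinsics"];uv=np.atleast_2d(np.asarray(uv,float))
    d=np.c_[uv,np.ones(len(uv))]@np.linalg.inv(K).T@E[:3,:3];o=-E[:3,:3].T@E[:3,3]
    return (o+d*((h-o[2])/d[:,2])[:,None])[:,:2]
def comps(s,lo,box,hi=1):
    """components of height>lo inside pixel box (u0,v0,u1,v1)"""
    W=cloud(s);m=((W[...,2]>lo)&(W[...,2]<hi)&(s["z_map"]>0)).astype(np.uint8)
    b=np.zeros_like(m);b[box[1]:box[3],box[0]:box[2]]=1
    n,l,st,_=cv2.connectedComponentsWithStats(m*b)
    i=1+np.argmax(st[1:,4]); return l==i,W
def rect(s,mask,h):
    v,u=np.nonzero(mask);P=onplane(s,np.c_[u,v],h)
    (c,wh,a)=cv2.minAreaRect((P*1000).astype(np.float32))
    if wh[0]<wh[1]: wh=wh[::-1];a+=90
    return np.round(c,1),np.round(wh,1),round((a+90)%180-90,1),P.mean(0).round(4)
E
python3 - <<'E'
import numpy as np;from vis import *
s=dict(np.load("top0.npz"))
W=cloud(s)
print("table z",[W[v,u,2].round(4) for u,v in((120,300),(200,220),(400,320),(350,210),(150,190))])
B=dict(glasses=(140,235,240,290,.036),key=(410,245,450,292,.014),earbuds=(335,235,380,280,.026),pot=(255,230,305,280,.064),
 coaster=(360,155,420,212,.008),bowl=(250,135,325,207,.045),trays=(85,60,230,180,.118),matches=(215,190,250,230,.013),tin=(300,205,333,235,.014),tape=(432,182,487,236,.034))
for n,b in B.items():
    h=b[4]
    m,_=comps(s,h*.75 if h>.01 else .004,b,h+.02)
    hz=W[...,2][m]
    print(n,rect(s,m,h),m.sum(),"z",np.percentile(hz,[5,50,95]).round(4))
E
```

```text
table z [np.float64(0.0013), np.float64(-0.0011), np.float64(0.0008), np.float64(-0.0024), np.float64(-0.0018)]
glasses (array([397.1, 226.3]), array([159.3,  58.6]), 89.2, array([0.3966, 0.2262])) 1641 z [0.0311 0.0349 0.0383]
key (array([ 398.8, -348.6]), array([67.9, 33.9]), -18.3, array([ 0.3972, -0.3484])) 348 z [0.0109 0.0135 0.0168]
earbuds (array([ 419. , -172.5]), array([60.5, 44.4]), -53.7, array([ 0.4192, -0.1728])) 439 z [0.0206 0.0247 0.0281]
pot (array([425.7,   9.5]), array([57.7, 57.1]), -88.4, array([0.4259, 0.0095])) 528 z [0.0611 0.0646 0.0743]
coaster (array([ 604.6, -249.2]), array([98.5, 96.7]), -88.5, array([ 0.6051, -0.2494])) 1238 z [0.0049 0.0079 0.0109]
bowl (array([625.8,  -0.8]), array([136.3, 135.1]), -88.4, array([0.6295, 0.001 ])) 673 z [0.0349 0.0421 0.0465]
trays (array([733.9, 299.8]), array([257.7, 183.9]), -88.6, array([0.7336, 0.2992])) 9100 z [0.0915 0.1077 0.1167]
matches (array([524.4, 134.2]), array([48.1, 30.5]), 6.8, array([0.5248, 0.1337])) 217 z [0.0101 0.0124 0.0155]
tin (array([509.4, -74.5]), array([29.2, 29.2]), -88.4, array([ 0.5102, -0.075 ])) 122 z [0.0111 0.0136 0.016 ]
tape (array([ 544.4, -419.7]), array([65., 62.]), 51.9, array([ 0.5442, -0.4202])) 682 z [0.0282 0.0333 0.0369]
```

```bash
python3 - <<'E'
import numpy as np;from vis import *
s=dict(np.load("top0.npz"));W=cloud(s)
for t in(.105,.11,.113):
    m,_=comps(s,t,(85,60,230,180),.13); print(t,rect(s,m,.118))
m,_=comps(s,.1,(85,60,230,180),.13)
# front edge: lowest rim pixel per column -> line at top height
u=np.arange(105,213);v=np.array([np.nonzero(m[:,i])[0].max() for i in u]);
P=onplane(s,np.c_[u,v+.5],.118);f=cv2.fitLine(P.astype(np.float32),cv2.DIST_HUBER,0,.001,.001).ravel()
print("front line",f, "yaw",np.degrees(np.arctan2(-f[0],f[1])))
for h in(.1,.2,.3,.4,.5):
  for n in("scene","top"):
    t=dict(np.load(n+"0.npz"));C=cloud(t);k=(t["z_map"]>0)&(abs(C[...,2]-h)<.05)&(C[...,1]>.5)&(C[...,0]>.25)&(C[...,0]<.9)
    if k.sum()>20: print(n,h,k.sum(),C[k].min(0).round(2),C[k].max(0).round(2))
E
```

```text
0.105 (array([739.2, 297.8]), array([205.8, 131.2]), -87.0, array([0.7414, 0.2972]))
0.11 (array([734.9, 314.4]), array([161.4,  99.8]), -77.6, array([0.7342, 0.3156]))
0.113 (array([736. , 302.6]), array([252.3, 179.4]), -88.6, array([0.7373, 0.3052]))Traceback (most recent call last):
  File "<stdin>", line 7, in <module>
    return umr_maximum(a, axis, None, out, keepdims, initial, where)
ValueError: zero-size array to reduction operation maximum which has no identity
```

```bash
cat > arm.py <<'E'
import numpy as np
from scipy.spatial.transform import Rotation as R
from bench import ctrl,command_gripper,inverse_kinematics,telemetry,viewer,job
def rv(p,deg):
    """tool down, closing line at deg in world; picks the half turn with the smaller wrist angle"""
    best=None
    for a in(deg,deg+180):
        a=np.radians(a);y=np.array([np.cos(a),np.sin(a),0]);z=np.array([0,0,-1.])
        r=R.from_matrix(np.c_[np.cross(y,z),y,z]).as_rotvec();q=inverse_kinematics(p,r)
        if q is not None and(best is None or abs(q[5])<best[0]): best=(abs(q[5]),r)
    return best[1]
def pick(x,y,deg,z,up,pre=.093):
    command_gripper(pre)
    o=rv([x,y,z],deg)
    ctrl.move_to([x,y,up],o);ctrl.movel([x,y,z],o,rate=.12)
    command_gripper(0);s=telemetry.get_state();print("grip",s["grip_width"],s["grip_force"])
    ctrl.movel([x,y,up],o,rate=.15)
def place(x,y,deg,z,up,rel):
    o=rv([x,y,z],deg)
    ctrl.move_to([x,y,up],o);s=telemetry.get_state();print("carry",s["grip_width"],s["grip_force"])
    ctrl.movel([x,y,z],o,rate=.08);print("Fz",telemetry.get_state()["wrist_force"])
    command_gripper(rel);ctrl.dwell(.2)
    ctrl.movel([x,y,up],o,rate=.15)
    print("t",telemetry.get_state()["time"])
E
python3 - <<'E'
from arm import *
for p,a in(([.397,.226,.03],-.8),([.536,.3,.03],1.4),([.397,-.348,.028],72),([.605,-.249,.05],0),([.615,-.125,.03],-5),([.425,.01,.04],0),([.419,-.1725,.03],36)):
    print(p,inverse_kinematics(p,rv(p,a)).round(2))
E
```

```text
[0.397, 0.226, 0.03] [ 0.46 -0.23  2.13 -0.    1.24  0.48]
[0.536, 0.3, 0.03] [ 0.47  0.13  1.79 -0.    1.23  0.44]
[0.397, -0.348, 0.028] [-0.77 -0.06  1.98  0.    1.22  1.12]
[0.605, -0.249, 0.05] [-0.43  0.19  1.68 -0.    1.27 -0.43]
[0.615, -0.125, 0.03] [-0.24  0.15  1.76 -0.    1.23 -0.15]
[0.425, 0.01, 0.04] [-0.04 -0.32  2.19 -0.    1.28 -0.04]
[0.419, -0.1725, 0.03] [-0.45 -0.24  2.14 -0.    1.24 -1.08]
```

```bash
python3 - <<'E'
from arm import *
ctrl.movel([.13,.44,.26],rate=.25)
pick(.397,.2263,-.8,.031,.10)
place(.537,.298,1.4,.032,.13,.085)
o=rv([.41,-.3,.2],72)
ctrl.move_to([.40,-.345,.15],o)
import cv2; s=viewer.snapshot("top"); np.savez("top1.npz",**s); cv2.imwrite("pics/top1.png",s["pixels"][:,:,::-1])
from vis import *
m,_=comps(s,.027,(120,150,225,240),.056); print("case",rect(s,m,.036))
m,_=comps(s,.113,(85,60,230,180),.13); print("trays",rect(s,m,.118))
print(telemetry.get_state()["time"])
E
```

```text
grip 0.057880130512014794 30.000358521938324
carry 0.057888006371781736 29.99953329563141
Fz [ 1.54574367  0.07130292 -1.48236705]
t 8.4417
case (array([537.7, 296.9]), array([160.5,  55.3]), -88.4, array([0.5377, 0.2974]))
trays (array([736. , 302.6]), array([252.2, 179.5]), -88.6, array([0.7373, 0.305 ]))
10.8333
```

View pics/top1.png

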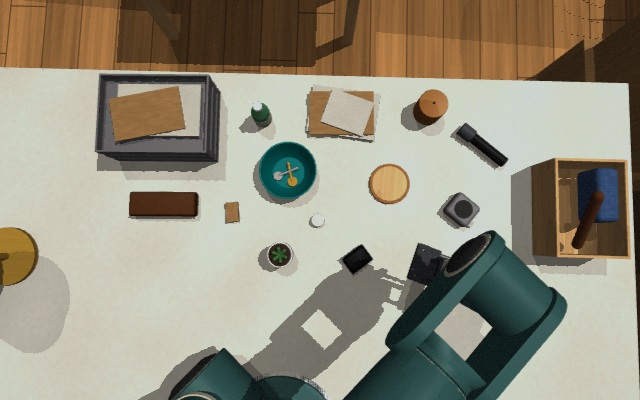

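The case is in place, square to the trays at (163,204) with about an 80 mm gap, and nothing else has moved. Next is the key.

```bash
python3 - <<'E'
from arm import *
pick(.3975,-.3482,71.7,.028,.14,.07)
place(.537,.2975,1.4,.0645,.16,.06)
ctrl.move_to([.40,-.05,.2],rv([.40,-.05,.2],0))
import cv2
from vis import *
for n in("top","scene"):
    s=viewer.snapshot(n); np.savez(n+"2.npz",**s)
    c=s["pixels"][150:260,110:250] if n=="top" else s["pixels"][170:290,370:510]
    cv2.imwrite(f"pics/{n}2.png",cv2.resize(c[:,:,::-1],None,fx=4,fy=4,interpolation=2))
    if n=="top":
        m,_=comps(s,.044,(130,180,200,220),.07); print("key",rect(s,m,.05))
        m,_=comps(s,.027,(120,150,225,240),.07); print("case",rect(s,m,.036))
E
```

```text
grip 0.03341019915711478 30.000194013118744
carry 0.03360292976736412 29.999820291996002
Fz [-0.64257396  0.7710468  -0.05966958]
t 19.5583
key (array([537.8, 298.8]), array([74. , 33.2]), -88.4, array([0.5382, 0.2954]))
case (array([537.8, 297.6]), array([159.1,  55.3]), -88.4, array([0.5376, 0.2974]))
```

View pics/top2.png

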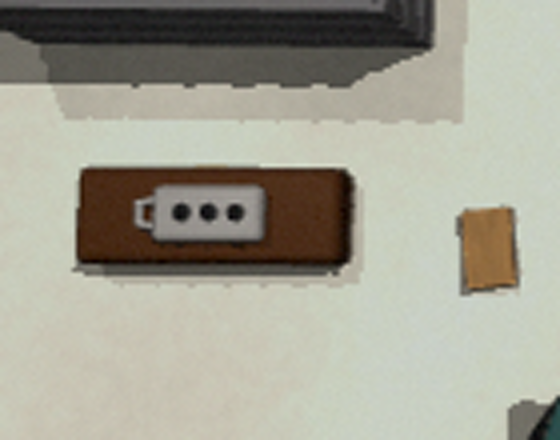

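View pics/scene2.png

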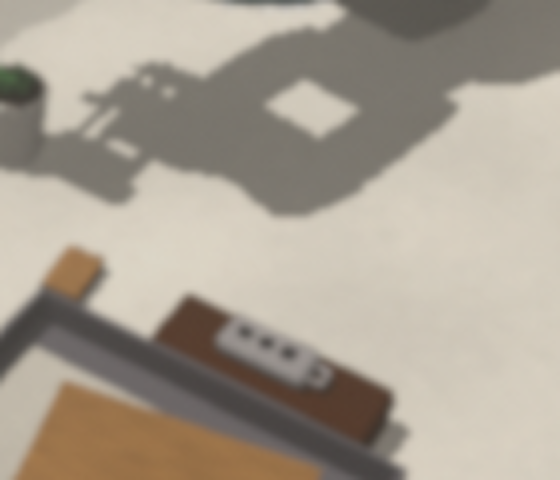

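The key lies flat with its buttons up, lengthwise on the lid. The bar is centred at crop (209,213) and the lid at (214,215), so the bar sits about 4 mm towards −y. I'll shift it, then place the pot and earbuds.

```bash
python3 - <<'E'
from arm import *
pick(.537,.2937,1.4,.0645,.11,.06)
place(.537,.2977,1.4,.0648,.16,.06)
pick(.4258,.0095,0,.045,.17,.09)
place(.605,-.2493,0,.054,.17,.085)
pick(.419,-.1726,36.3,.030,.15,.08)
place(.617,-.1243,-5,.031,.17,.075)
ctrl.move_to([.35,.0,.25],rv([.35,0,.25],0))
import cv2
from vis import *
s=viewer.snapshot("top"); np.savez("top3.npz",**s); cv2.imwrite("pics/top3.png",s["pixels"][:,:,::-1])
s2=viewer.snapshot("scene"); cv2.imwrite("pics/scene3.png",s2["pixels"][:,:,::-1])
B=dict(key=(130,180,200,220,.05),case=(120,150,225,240,.036),pot=(360,150,420,212,.072),earbuds=(310,155,362,210,.026),matches=(215,190,250,230,.013),tin=(300,205,333,235,.014),tape=(432,182,487,236,.034))
for n,b in B.items():
    m,_=comps(s,b[4]*.75 if n!="key" else .044,b,b[4]+.03); print(n,rect(s,m,b[4]))
W=cloud(s)
for n,b in dict(coaster=(360,150,420,212),bowl=(250,135,325,207)).items():
    m,_=comps(s,.004 if n=="coaster" else .035,b,.02 if n=="coaster" else .06); print(n,rect(s,m,.008 if n=="coaster" else .045))
E
```

```text
grip 0.03370219567033682 30.000689327716827
carry 0.03376893627290908 29.999598562717438
Fz [-0.09345324  0.55349142 -0.99965826]
t 27.5083
grip 0.058532671893427264 30.00027347705327
carry 0.05863974727850156 29.999861436663195
Fz [ 0.11775986  0.02903471 -2.19411424]
t 36.7417
grip 0.04598222496719143 29.830471873283386
carry 0.04595762302070422 29.83865976333618
Fz [-0.22150354 -0.16887363 -1.02844397]
t 45.4
key (array([537.6, 302.4]), array([76.2, 33.2]), -88.4, array([0.538 , 0.2986]))
case (array([537.7, 296.9]), array([160.5,  55.3]), -88.4, array([0.5377, 0.2973]))
pot (array([ 603.4, -248. ]), array([61.3, 57.1]), -43.7, array([ 0.604, -0.248]))
earbuds (array([ 616.5, -123.9]), array([59.9, 44.3]), 85.8, array([ 0.6173, -0.1243]))
matches (array([524.4, 134.1]), array([48. , 30.6]), 6.5, array([0.5242, 0.1341]))
tin (array([509.4, -74.5]), array([29.2, 29.2]), -88.4, array([ 0.5101, -0.0747]))
tape (array([ 544.4, -419.8]), array([65.6, 61.3]), 50.8, array([ 0.5443, -0.4201]))
coaster (array([ 604.6, -249.2]), array([98.5, 96.7]), -88.5, array([ 0.5998, -0.2429]))
bowl (array([625.8,  -0.8]), array([136.3, 135.1]), -88.4, array([0.6292, 0.0017]))
```

View pics/top3.png

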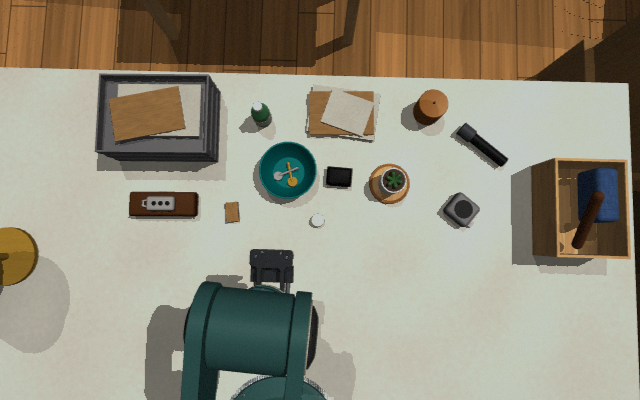

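View pics/scene3.png

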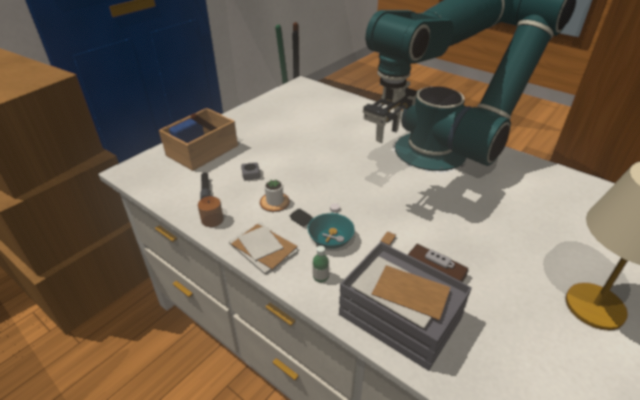

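The top view shows the key centred on the case at (162,204), the pot on the coaster at (391,182) and the earbuds between coaster and bowl at (339,177). The bystanders haven't moved, and the measured errors are about 2 mm or less. The scene view agrees: the pot is upright and the arm is clear.

```bash
python3 -c "
from bench import job;print(job.job_done())"
```

```text
the job is handed in; nothing more can be done
None
```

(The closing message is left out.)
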